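Lay out the pipetting station

TASK

Lay out the pipetting station: put the blue tip rack into the blue nest and the yellow tip rack into the yellow nest, and nest the two L-shaped cooling blocks together in the grey tray, the small orange one with its inside corner round the tray's dark square post and the big green one round the outside of the orange one. Everything must sit flat on the floor of its own seat, let go and at rest; keep the tip racks upright all the time, and leave the pink rack and the two small amber jars standing where they are.

Things in the scene. Friction and masses are not known exactly. Their poses are not given: they have to be found in the camera images.
- blue_rack: Blue rack of pipette tips, loose, upright, ~0.12 kg: solid box 56 mm (its x) x 80 mm (its y) x 50 mm high, with rows of short tip ends on top (to 59 mm, decoration only). Origin: centre of the underside.  Pick it from above across its 56 mm width (fingers closing along its x), TCP about 38 mm above the underside.
- yellow_rack: Yellow rack of pipette tips, loose, upright, ~0.12 kg: solid box 56 mm (its x) x 80 mm (its y) x 50 mm high, with rows of short tip ends on top (to 59 mm, decoration only). Origin: centre of the underside.  Pick it from above across its 56 mm width (fingers closing along its x), TCP about 38 mm above the underside.
- pink_rack: Pink tip rack, same shape and size as the blue and yellow ones (56 x 80 x 50 mm); it has no nest and stays where it is. Origin: centre of the underside.
- green_block: Big green L, ~0.2 kg: arms 32 mm wide, 25 high along the -x and -y sides of a 108 mm square (outside corner x=y=-54, inside corner x=y=-22). Origin: the square's centre, underside. Grip: upright black rib 12 mm thick, 34 long, top 61 mm above underside, centred at x=y=-35, lying along the 45 deg diagonal (+x+y); pinch its 12 mm, TCP 50 mm above underside. White caps are decoration.
- orange_block: Small orange L, ~0.12 kg: arms 32 mm wide, 25 high along the -x and -y sides of a 72 mm square (outside corner x=y=-36, inside corner x=y=-4). Origin: the square's centre, underside. Grip: upright black rib 12 mm thick, 34 long, top 61 mm above underside, centred at x=y=-17, lying along the 45 deg diagonal (+x+y); pinch its 12 mm, TCP 50 mm above underside.
- cool_tray: Fixed grey tray, inside 120 x 120 mm, walls 5 thick, 14 high, floor 4 thick; dark post 36 x 36 mm, top at 18, fills the +x+y inside corner. Origin: centre of the underside. The L blocks fit one way only, both with x along the tray's x: green's origin at tray x=y=0, orange's at x=y=+20 mm, undersides 4 mm above the tray's origin, with about 5 mm of play.
- blue_nest: Blue nest, fixed to the bench: open rectangular frame, inside 72 mm (its x) x 96 mm (its y), walls 5 mm thick and 14 mm high, blue walls, white floor 4 mm thick. Origin: centre of the underside (on the bench). A tip rack sits inside it, long side along the nest's y (either way round), its underside then 4 mm above the nest's origin.
- yellow_nest: Yellow nest, fixed to the bench: open rectangular frame, inside 72 mm (its x) x 96 mm (its y), walls 5 mm thick and 14 mm high, yellow walls, white floor 4 mm thick. Origin: centre of the underside (on the bench). A tip rack sits inside it, long side along the nest's y (either way round), its underside then 4 mm above the nest's origin.
- black_cap_jar: Small amber jar with a black cap and a paper label, loose, 28 mm across, 50 mm high, standing among the things; stays where it is. Origin: centre of the underside.
- white_cap_jar: Small amber jar with a white cap and no label, loose, 28 mm across, 50 mm high, standing among the things; stays where it is. Origin: centre of the underside.

How it is judged:
By the outcome, as a careful person would: the job done as asked, in the order asked, and still so for the second after the job is handed in, with the robot touching nothing.
It also fails if it takes over 112 s, if anything falls off the work surface, if the arm or the gripper's body presses on something with over 40 N, if the wrist force passes 120 N, or if a joint passes its speed limit or range.

ROBOT

A 6-joint arm with a two-finger parallel gripper is mounted at the origin on the work surface. World frame = base frame: x ahead of the robot, y to its left, z up, the work surface at z = 0. Lengths are in m, angles in rad, forces in N, time in s.
With the tool pointing down it reaches from about 0.375 to 0.975 m from the base axis. Payload 3.8 kg.
Tool frame: the origin (TCP) lies between the finger pads, 19 mm behind the fingertips; this is the grasp point; x points along the fingers, z is the direction in which the jaws open and shut, and the axes are right-handed (so a half turn about x gives the same grasp; the last joint's range is limited). The gripper opens to 85 mm and grips with 20 to 120 N. Pads are 22 mm wide; open, the fingers measure 114 mm over their backs; the gripper's body (76 mm by 85 mm) begins 54 mm behind the grasp point. The pads swing forward as they close: fully open they stand 13 mm farther back than shut.
Start: joints at [1.165, 0.264, 1.604, -0, 1.274, -0.037], TCP at [0.243, 0.63, 0.25] pointing down, gripper open.
Joint ranges: [-2.63, 2.63], [-0.94, 2.18], [0.31, 2.57], [-1.31, 4.45], [0, 2.66], [-2.55, 2.55]. Speed limits (rad/s): [2.57, 2.57, 3.14, 3.14, 3.14, 3.14].

INTERFACE

Orientations are given as a rotation vector (axis times angle).
In Python, from workcell import * gives the robot as it stands. The module is installed in compiled form; this text tells all that it offers.
- The arm moves only by the tool carry_out, never from a script. Its arguments are lists of equal length, an entry for each row: "offset": the shift along the tool's x, y, z in cm, a list of three; "delta_rot": the turn, a rotation vector about the tool's x, y, z in degrees, a list of three. A call has exactly 5 rows; each row shifts and turns the commanded pose from where the row before left it, along the tool's axes as they then stand; what a row does not reach is not made up. A row lasts 1/12 s, in which the tool goes at most 41.7 mm and 7.16 degrees, less where a joint would pass 70% of its speed; a pose out of reach is approached as far as the arm can. A call is refused whole if a number of a shift passes 4.17 or a number of a turn 7.16, either way. A call with a gripper value outside its range is refused whole. "fingers" is the opening, from -1 (shut) to 1 (fully open), set as the call begins (left out, the last holds). The fingers move at their own pace and stop on an object; "newtons" is the grip in N (left out, the last holds). Time passes only in rows, so rows that do not move let the fingers close, or fill a call up. It gives the time, the measured TCP pose, the force and the opening at its end, in the units of the state.
- read_state(): the state, without advancing time (a new reading comes with each control period).
- read_camera(name): name is "scene" or "top" or "wrist"; returns (picture, depth): 400x640x3 uint8, red, green, blue; 400x640 float32, m along the optical axis (not along the pixel's ray), 0 where there is no reading.
- get_calibration(name): a dict with "fx", "fy", "cx", "cy" (pixels), "R" (3x3) and "t" (3): a world point X has camera coordinates R X + t; the wrist camera has in their place "mount" (4x4, takes a point from camera to tool coordinates, whose origin is the TCP and whose axes are the tool frame's). Camera axes: x right, y down, z forward; pixel columns grow to the right and rows downward; lengths in m; the calibration is good to about 2 mm. A picture is of the moment at which its call begins: read the wrist's pose just before it. get_calibration takes no time and is no camera call.
- finish_job(): hands the job in, once; it reports no verdict.
The state is a dict: "time": time; "q": joint angles; "joint_vel": joint speeds; "joint_torque": joint torques, N m; "tool_pos": TCP position; "tcp_rot": TCP orientation; "wrist_force": force on the tool from outside, world axes, zero at the start; "torque": the same for the moment, N m; "width": opening from 0.0 (shut) to 1.0 (fully open).
Only numpy, scipy, OpenCV 4.12 (cv2) and the standard library are available. Lean on these libraries where they do the work, as an engineer would, in place of code of your own. Each camera call takes 0.05 s, during which the arm holds its last target. There are 200 camera calls.

## Working session

There is one attempt and no reset: what is moved stays moved. The work goes in short steps, Python scripts to look and compute and a tool call to move; the robot and the scene stay as the last step left them, time stands still between calls to the robot, and variables do not carry over. Pictures are saved under pics/ and viewed, about 12 in all and at most 16, crops included, and the job is handed in when it is done.

Besides the shell and the picture viewer there is one more tool, called after "Emit:" by a JSON object that holds its "method" and its "body". carry_out: Moves the arm, as the interface text tells. Its arguments: {"type":"object","properties":{"offset":{"type":"array"},"delta_rot":{"type":"array"},"fingers":{"type":"number"},"newtons":{"type":"number"}},"required":["offset","delta_rot"]}

```bash
mkdir -p pics; ls
cat > h.py <<'E'
from workcell import *
import numpy as np, cv2
def snap(name):
    im,d=read_camera(name); np.savez(f'pics/{name}.npz',im=im,d=d); return im,d
def world(name,d):
    c=get_calibration(name); v,u=np.mgrid[:400,:640]
    P=np.stack([(u-c['cx'])/c['fx']*d,(v-c['cy'])/c['fy']*d,d],-1)
    return (P-np.array(c['t']))@np.array(c['R'])
E
python3 - <<'E'
from h import *
np.set_printoptions(precision=4,suppress=True)
s=read_state(); print(s)
for n in('top','scene'):
    im,d=snap(n); cv2.imwrite(f'pics/{n}0.png',im[...,::-1]); print(n,get_calibration(n))
print(get_calibration('wrist'))
E
```

```text
pics
{'time': 0.0, 'q': array([ 1.1651,  0.2647,  1.6054, -0.    ,  1.2737, -0.0369]), 'joint_vel': array([-0.0002, -0.0011,  0.0009, -0.0004, -0.0011, -0.0001]), 'joint_torque': array([ -0.0013, -51.5122, -36.7303,  -0.0004,   0.0129,  -0.    ]), 'tool_pos': array([0.2431, 0.629 , 0.2487]), 'tcp_rot': array([-0.9346,  1.3633,  0.9327]), 'wrist_force': array([-0.0037,  0.7108,  0.3573]), 'torque': array([ 0.0258,  0.0487, -0.0282]), 'width': 1.0023082892764388}
top {'fx': 364.4213165263493, 'fy': 364.4213165263493, 'cx': 319.0546275842753, 'cy': 206.16331539279005, 'R': array([[-0.0227, -0.9995, -0.0219],
       [-0.9989,  0.0236, -0.0412],
       [ 0.0417,  0.0209, -0.9989]]), 't': array([0.0239, 0.5318, 1.0032])}
scene {'fx': 405.8429711973886, 'fy': 405.8429711973886, 'cx': 315.0116781771229, 'cy': 199.4181836184499, 'R': array([[ 0.2165,  0.9762,  0.0123],
       [ 0.6298, -0.13  , -0.7658],
       [-0.746 ,  0.1736, -0.6429]]), 't': array([-0.1152, -0.3054,  1.4832])}
{'fx': 318.8686925442037, 'fy': 318.8686925442037, 'cx': 320.22539640009495, 'cy': 203.9841340259965, 'mount': array([[ 0.0015, -0.3255,  0.9455, -0.1247],
       [ 0.0007, -0.9455, -0.3255,  0.0838],
       [ 1.    ,  0.0012, -0.0012, -0.0001],
       [ 0.    ,  0.    ,  0.    ,  1.    ]])}
```

View pics/top0.png

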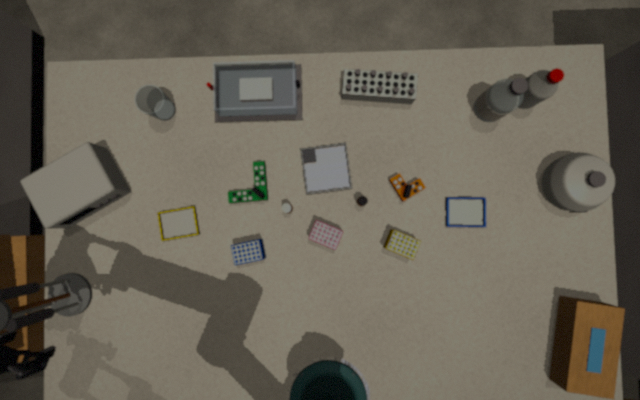

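View pics/scene0.png

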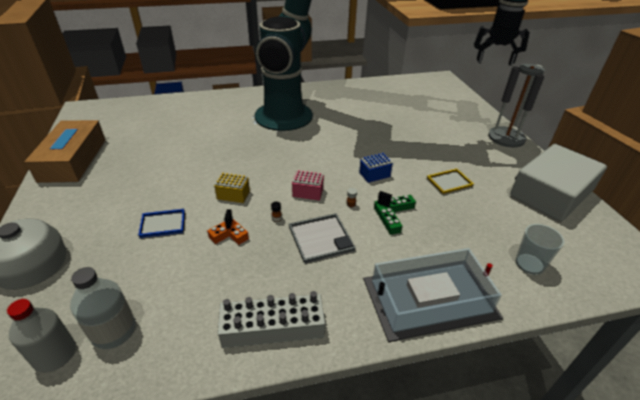

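```bash
cat > fit.py <<'E'
from h import *
np.set_printoptions(precision=4,suppress=True)
z=np.load('pics/top.npz'); im=z['im']; W=world('top',z['d'])
hsv=cv2.cvtColor(im,cv2.COLOR_RGB2HSV); H,S,V=[hsv[...,i].astype(int) for i in range(3)]
roi={'yellow_nest':(150,200,210,245),'blue_nest':(440,190,492,232),'blue_rack':(225,232,272,270),'pink_rack':(300,212,350,255),'yellow_rack':(378,222,425,265),
'green':(222,155,275,208),'orange':(380,165,430,205),'tray':(295,138,358,198),'wjar':(275,195,297,218),'bjar':(350,188,372,210)}
for n,(a,b,c,d) in roi.items():
    w=W[b:d,a:c].reshape(-1,3); h,s,v=[q[b:d,a:c].ravel() for q in(H,S,V)]
    zz=w[:,2]
    if 'rack' in n: m=zz>0.04
    elif 'jar' in n: m=zz>0.035
    elif 'nest' in n: m=(s>110)
    elif n=='tray': m=zz>0.008
    else: m=zz>0.018
    p=w[m]; r=cv2.minAreaRect((p[:,:2]*1000).astype(np.float32))
    print(n,m.sum(),'rect c',np.round(r[0],1),'size',np.round(r[1],1),'ang',round(r[2],1),'med z',np.median(p[:,2]).round(4),'max',p[:,2].max().round(3))
    if n in('green','orange'):
        k=m&(zz>0.045); q=w[k]; print('   rib',k.sum(),q.mean(0)); rr=cv2.minAreaRect((q[:,:2]*1000).astype(np.float32)); print('   ',rr)
    if n=='tray':
        k=(v<110)&(zz>0.012)&(zz<.03);q=w[k]; print('   post',k.sum(),np.median(q,0)); print('  ',cv2.minAreaRect((q[:,:2]*1000).astype(np.float32)))
print('bench z',np.median(W[200:300,270:420,2]))
E
python3 fit.py
python3 - <<'E'
import cv2
im=cv2.imread('pics/top0.png')[130:275,145:500]
cv2.imwrite('pics/crop.png',cv2.resize(im,None,fx=2.25,fy=2.25,interpolation=cv2.INTER_CUBIC))
E
```

```text
yellow_nest 300 rect c [511.6 232.6] size [ 88.8 478.2] ang 5.4 med z 0.0116 max 1.025
blue_nest 116 rect c [ 508.4 -392.8] size [103.9  80.7] ang 88.4 med z 0.0112 max 0.017
blue_rack 633 rect c [432.3 115.8] size [ 57.5 269.9] ang 12.6 med z 0.0528 max 1.025
pink_rack 630 rect c [456.8  -6.8] size [79.8 62.7] ang 66.0 med z 0.053 max 1.025
yellow_rack 648 rect c [ 457.7 -132.7] size [251.1  55.8] ang 66.0 med z 0.053 max 1.025
green 798 rect c [583.9 115.3] size [284.3 130. ] ang 77.6 med z 0.0245 max 1.025
   rib 79 [0.5563 0.1409 0.2301]
    ((529.9789428710938, 92.25850677490234), (218.13424682617188, 18.70343017578125), 63.61765670776367)
orange 493 rect c [ 536.2 -144.4] size [ 71.9 279.3] ang 30.5 med z 0.0246 max 1.025
   rib 78 [ 0.5617 -0.2153  0.1079]
    ((523.529541015625, -128.28082275390625), (32.27668762207031, 244.58197021484375), 23.342666625976562)
tray 519 rect c [597.2 -15.1] size [212.2 130.1] ang 6.2 med z 0.0136 max 1.025
   post 337 [0.6692 0.0304 0.0148]
   ((637.3684692382812, -9.760673522949219), (129.55140686035156, 128.4176483154297), 6.373789310455322)
wjar 81 rect c [516.8  49.1] size [126.7  25.3] ang 76.7 med z 0.0481 max 1.025
bjar 80 rect c [514.8 -67.3] size [ 25.1 123.1] ang 34.9 med z 0.0485 max 1.025
bench z -0.0010899375456422324
```

View pics/crop.png

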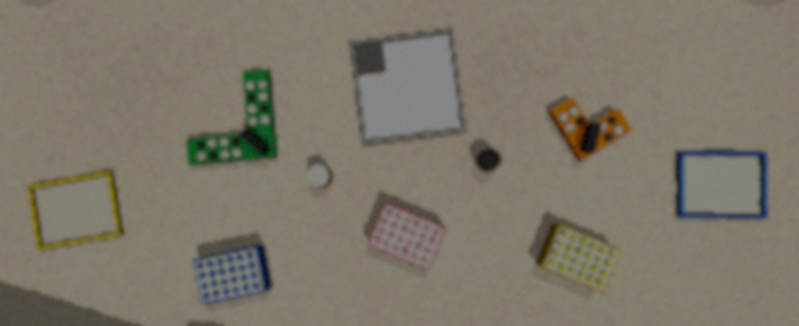

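```bash
sed -i "s/    p=w\[m\]; r=/    m\&=zz<0.08; p=w[m]; r=/; s/k=m&(zz>0.045)/k=m\&(zz>0.045)/" fit.py
sed -i "s/    elif 'nest' in n: m=(s>110)/    elif 'nest' in n: m=(zz>0.007)/" fit.py; python3 fit.py
```

```text
yellow_nest 272 rect c [493.2 408.2] size [ 82.2 107. ] ang 8.7 med z 0.012 max 0.019
blue_nest 269 rect c [ 506.6 -394.5] size [107.6  77.4] ang 88.7 med z 0.0117 max 0.017
blue_rack 628 rect c [411.7 207.2] size [55.8 81. ] ang 10.5 med z 0.0528 max 0.062
pink_rack 623 rect c [453.6  -5.4] size [79.8 55.8] ang 66.1 med z 0.053 max 0.063
yellow_rack 639 rect c [ 423.1 -210.6] size [80.8 55.8] ang 65.9 med z 0.053 max 0.062
green 784 rect c [603.7 211.4] size [107.9 108.7] ang 3.6 med z 0.0244 max 0.063
   rib 65 [0.5706 0.1733 0.059 ]
    ((570.9771728515625, 174.1323699951172), (34.794837951660156, 11.986328125), 48.64107894897461)
orange 489 rect c [ 588.6 -233.5] size [71.9 72.6] ang 30.1 med z 0.0246 max 0.064
   rib 74 [ 0.5655 -0.2264  0.0583]
    ((565.751953125, -227.0739288330078), (11.945036888122559, 34.395729064941406), 75.16116333007812)
tray 507 rect c [637.9 -10.6] size [130.5 130.1] ang 6.2 med z 0.0135 max 0.023
   post 337 [0.6692 0.0304 0.0148]
   ((637.3684692382812, -9.760673522949219), (129.55140686035156, 128.4176483154297), 6.373789310455322)
wjar 79 rect c [529.2  98.4] size [24.3 24.4] ang 89.8 med z 0.048 max 0.053
bjar 78 rect c [ 543. -106.] size [23.9 24.3] ang 87.8 med z 0.0484 max 0.053
bench z -0.0010899375456422324
```

```bash
cat > plan.py <<'E'
# usage: plan.py x y z psi [x y z psi ...] (mm, deg): total turn, then shift in the new tool axes
from h import *; import sys
from scipy.spatial.transform import Rotation as Ro
np.set_printoptions(precision=2,suppress=True)
s=read_state(); R=Ro.from_rotvec(s['tcp_rot']).as_matrix(); p=np.array(s['tool_pos'])*1e3
zt=R[:,2]; psi=np.degrees(np.arctan2(zt[1],zt[0]))
print('t',round(s['time'],2),'p',p,'psi',round(psi,2),'down',R[:,0],'q6',round(s['q'][5],2),'F',s['wrist_force'],'w',round(s['width'],3))
a=list(map(float,sys.argv[1:]))
while a:
    t,ps=np.array(a[:3]),a[3]; a=a[4:]
    ps=psi+(ps-psi+90)%180-90; r=np.radians(ps)
    x=np.array([0,0,-1.]); z=np.array([np.cos(r),np.sin(r),0]); T=np.stack([x,np.cross(z,x),z],1)
    print('turn',np.degrees(Ro.from_matrix(R.T@T).as_rotvec()),'shift cm',T.T@(t-p)/10, 'len',np.linalg.norm(t-p).round(1)); R=T;p=t;psi=ps
E
python3 plan.py 411.7 207.2 180 10.5
```

```text
t 0.1 p [243.06 629.05 248.8 ] psi 68.87 down [-0. -0. -1.] q6 -0.04 F [ 0.19 -0.6  -0.19] w 0.998
turn [58.37 -0.11  0.05] shift cm [  6.88 -44.55   8.89] len 459.5
```

Emit:
{"method": "carry_out", "body": {"offset": [[0,0,0],[0,0,0],[0,0,0],[0,0,0],[0,0,0]], "delta_rot": [[5.84,0,0],[5.84,0,0],[5.84,0,0],[5.84,0,0],[5.84,0,0]], "fingers": 1, "newtons": 40}}

```text
time: 0.52
tool_pos: [0.2432, 0.6292, 0.2492]
tcp_rot: [-0.539, 1.504, 0.537]
wrist_force: [0.4, 0.1, -0.5]
width: 1.0
```

Emit:
{"method": "carry_out", "body": {"offset": [[0,0,0],[0,0,0],[0,0,0],[0,0,0],[0,0,0]], "delta_rot": [[5.84,0,0],[5.84,0,0],[5.84,0,0],[5.84,0,0],[5.84,0,0]]}}

```text
time: 0.93
tool_pos: [0.2432, 0.6292, 0.2492]
tcp_rot: [-0.14, 1.567, 0.139]
wrist_force: [0.2, -0.6, 0.0]
width: 1.006
```

Emit:
{"method": "carry_out", "body": {"offset": [[0.46,-2.97,0.59],[0.46,-2.97,0.59],[0.46,-2.97,0.59],[0.46,-2.97,0.59],[0.46,-2.97,0.59]], "delta_rot": [[0,0,0],[0,0,0],[0,0,0],[0,0,0],[0,0,0]]}}

```text
time: 1.35
tool_pos: [0.2993, 0.4873, 0.2261]
tcp_rot: [-0.145, 1.567, 0.143]
wrist_force: [0.3, 0.6, -0.2]
width: 1.002
```

Emit:
{"method": "carry_out", "body": {"offset": [[0.46,-2.97,0.59],[0.46,-2.97,0.59],[0.46,-2.97,0.59],[0.46,-2.97,0.59],[0.46,-2.97,0.59]], "delta_rot": [[0,0,0],[0,0,0],[0,0,0],[0,0,0],[0,0,0]]}}

```text
time: 1.77
tool_pos: [0.3553, 0.3466, 0.2033]
tcp_rot: [-0.144, 1.567, 0.143]
wrist_force: [0.5, -0.0, -0.1]
width: 1.001
```

Emit:
{"method": "carry_out", "body": {"offset": [[0.46,-2.97,0.59],[0.46,-2.97,0.59],[0.46,-2.97,0.59],[0.46,-2.97,0.59],[0.46,-2.97,0.59]], "delta_rot": [[0,0,0],[0,0,0],[0,0,0],[0,0,0],[0,0,0]]}}

```text
time: 2.18
tool_pos: [0.4112, 0.2061, 0.1804]
tcp_rot: [-0.144, 1.566, 0.144]
wrist_force: [0.3, -0.5, -0.7]
width: 1.0
```

```bash
cat > wr.py <<'E'
from h import *
from scipy.spatial.transform import Rotation as Ro
np.set_printoptions(precision=1,suppress=True)
def wrist(save=None):
    s=read_state(); im,d=read_camera('wrist'); c=get_calibration('wrist')
    v,u=np.mgrid[:400,:640]; P=np.stack([(u-c['cx'])/c['fx']*d,(v-c['cy'])/c['fy']*d,d],-1)
    M=c['mount']; P=P@M[:3,:3].T+M[:3,3]
    W=P@Ro.from_rotvec(s['tcp_rot']).as_matrix().T+s['tool_pos']
    W[d<=0]=np.nan
    if save: cv2.imwrite('pics/'+save,im[...,::-1])
    return im,W*1e3
def box(W,c,r,z0,z1):
    "minAreaRect of points within r mm of c with z0<z<z1"
    m=(np.hypot(W[...,0]-c[0],W[...,1]-c[1])<r)&(W[...,2]>z0)&(W[...,2]<z1); p=W[m]
    if len(p)<10: return None
    a=cv2.minAreaRect(p[:,:2].astype(np.float32))
    return len(p),np.round(a[0],1),np.round(a[1],1),round(a[2],1),'zmed',np.median(p[:,2]).round(1)
E
python3 plan.py 411.7 207.2 38 10.5
python3 - <<'E'
from wr import *
im,W=wrist('w1.png')
print('bench',np.nanmedian(W[...,2]))
print('blue',box(W,(412,207),62,42,75)); print('pink',box(W,(453,-5),62,42,75)); print('wjar',box(W,(529,98),30,40,60)); print('rib',box(W,(571,174),30,45,70)); print('green',box(W,(604,211),85,18,70)); print('ynest',box(W,(493,408),72,8,22))
E
```

```text
t 2.18 p [411.21 206.06 180.44] psi 10.48 down [-0. -0. -1.] q6 0.23 F [ 0.3  -0.47 -0.71] w 1.0
turn [-0.02 -0.03  0.01] shift cm [14.24  0.1   0.07] len 142.4
bench 0.9900474511595481
blue (6109, array([412.1, 208.8]), array([56. , 80.2]), 10.5, 'zmed', np.float64(54.9))
pink (790, array([457.6,  31.6]), array([63.9, 30.4]), 13.3, 'zmed', np.float64(50.5))
wjar (269, array([521.8,  97.4]), array([11., 25.]), 34.4, 'zmed', np.float64(50.4))
rib (1002, array([571.3, 176.5]), array([34.1, 14.4]), 49.5, 'zmed', np.float64(60.5))
green (6924, array([604.3, 213.4]), array([110.1, 108.6]), 3.9, 'zmed', np.float64(26.1))
ynest (1259, array([499.5, 368.5]), array([82.6, 23.5]), 10.0, 'zmed', np.float64(14.0))
```

View pics/w1.png

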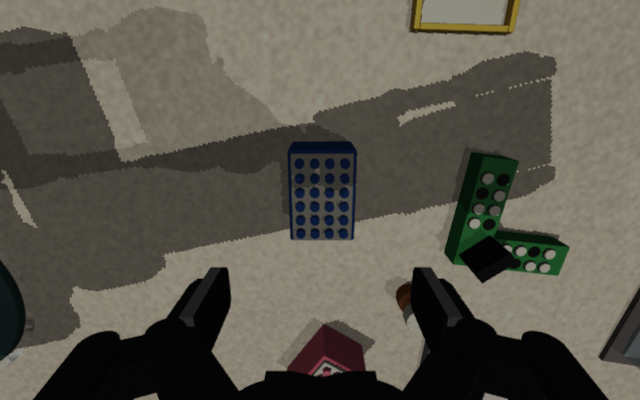

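Emit:
{"method": "carry_out", "body": {"offset": [[3.2,0.2,0.1],[3.2,0,0],[3.2,0,0],[3.2,0,0],[1.44,0,0]], "delta_rot": [[0,0,0],[0,0,0],[0,0,0],[0,0,0],[0,0,0]]}}

```text
time: 2.65
tool_pos: [0.4087, 0.2083, 0.0345]
tcp_rot: [-0.145, 1.572, 0.142]
wrist_force: [-1.6, -0.6, 0.4]
width: 1.001
```

Emit:
{"method": "carry_out", "body": {"offset": [[0,0,0],[0,0,0],[0,0,0],[0,0,0],[0,0,0]], "delta_rot": [[0,0,0],[0,0,0],[0,0,0],[0,0,0],[0,0,0]], "fingers": -1, "newtons": 35}}

```text
time: 3.07
tool_pos: [0.4132, 0.2104, 0.0401]
tcp_rot: [-0.143, 1.563, 0.144]
wrist_force: [-0.3, 0.4, -0.7]
width: 0.649
```

Emit:
{"method": "carry_out", "body": {"offset": [[0,0,0],[0,0,0],[0,0,0],[0,0,0],[0,0,0]], "delta_rot": [[0,0,0],[0,0,0],[0,0,0],[0,0,0],[0,0,0]]}}

```text
time: 3.48
tool_pos: [0.4125, 0.21, 0.0393]
tcp_rot: [-0.143, 1.565, 0.144]
wrist_force: [-1.1, 0.1, 5.4]
width: 0.648
```

```bash
python3 plan.py 411.7 207.2 150 10.5
```

```text
t 3.48 p [412.46 210.03  39.28] psi 10.47 down [ 0.  0. -1.] q6 0.23 F [-1.07  0.1   5.41] w 0.648
turn [-0.03  0.06 -0.02] shift cm [-11.07  -0.26  -0.13] len 110.8
```

Emit:
{"method": "carry_out", "body": {"offset": [[-1,0,0],[-2.4,0,0],[-2.6,0,0],[-2.6,0,0],[-2.4,0,0]], "delta_rot": [[0,0,0],[0,0,0],[0,0,0],[0,0,0],[0,0,0]]}}

```text
time: 3.9
tool_pos: [0.4116, 0.2096, 0.15]
tcp_rot: [-0.144, 1.566, 0.143]
wrist_force: [0.6, 0.3, -2.8]
width: 0.643
```

Emit:
{"method": "carry_out", "body": {"offset": [[0,0,0],[0,0,0],[0,0,0],[0,0,0],[0,0,0]], "delta_rot": [[2.36,0,0],[2.36,0,0],[2.36,0,0],[2.36,0,0],[2.36,0,0]]}}

```text
time: 4.32
tool_pos: [0.4115, 0.2095, 0.1488]
tcp_rot: [0.02, 1.571, -0.02]
wrist_force: [0.1, 0.2, -0.9]
width: 0.646
```

Emit:
{"method": "carry_out", "body": {"offset": [[0,-1.5,0.27],[0,-2.5,0.45],[0,-3,0.54],[0,-3,0.54],[0,-3,0.54]], "delta_rot": [[0,0,0],[0,0,0],[0,0,0],[0,0,0],[0,0,0]]}}

```text
time: 4.73
tool_pos: [0.4319, 0.0781, 0.1487]
tcp_rot: [0.017, 1.571, -0.018]
wrist_force: [0.5, 0.4, -1.4]
width: 0.647
```

Emit:
{"method": "carry_out", "body": {"offset": [[0,-3,0.54],[0,-3,0.54],[0,-3,0.54],[0,-3,0.54],[0,-3,0.54]], "delta_rot": [[0,0,0],[0,0,0],[0,0,0],[0,0,0],[0,0,0]]}}

```text
time: 5.15
tool_pos: [0.4554, -0.0728, 0.1488]
tcp_rot: [0.018, 1.571, -0.018]
wrist_force: [0.9, 0.2, -2.1]
width: 0.652
```

Emit:
{"method": "carry_out", "body": {"offset": [[0,-3,0.54],[0,-3,0.54],[0,-3,0.54],[0,-3,0.54],[0,-3,0.54]], "delta_rot": [[0,0,0],[0,0,0],[0,0,0],[0,0,0],[0,0,0]]}}

```text
time: 5.57
tool_pos: [0.4789, -0.2234, 0.1487]
tcp_rot: [0.019, 1.571, -0.018]
wrist_force: [0.3, 0.5, -0.5]
width: 0.652
```

Emit:
{"method": "carry_out", "body": {"offset": [[0,-3,0.54],[0,-3,0.54],[0,-2.5,0.45],[0,-1.5,0.3],[0,-1,0.17]], "delta_rot": [[0,0,0],[0,0,0],[0,0,0],[0,0,0],[0,0,0]]}}

```text
time: 5.98
tool_pos: [0.4967, -0.334, 0.1486]
tcp_rot: [0.02, 1.571, -0.019]
wrist_force: [0.7, 0.3, -1.2]
width: 0.647
```

```bash
python3 plan.py 506.6 -394.5 150 -1.3
python3 - <<'E'
from wr import *
im,W=wrist('w2.png')
s=read_state(); p=np.array(s['tool_pos'])*1e3
print('held',box(W,p,62,p[2]+6,p[2]+25),'tcp',p)
print('nest',box(W,(507,-394),75,8,22))
E
```

```text
t 5.98 p [ 496.69 -333.96  148.58] psi -1.42 down [-0.  0. -1.] q6 -0.61 F [ 0.67  0.34 -1.22] w 0.647
turn [-0.12 -0.01 -0.01] shift cm [-0.14 -6.03  1.13] len 61.4
held (23399, array([ 497. , -334.4]), array([79.7, 83.1]), 88.9, 'zmed', np.float64(164.4)) tcp [ 497.  -334.8  148.7]
nest None
```

View pics/w2.png

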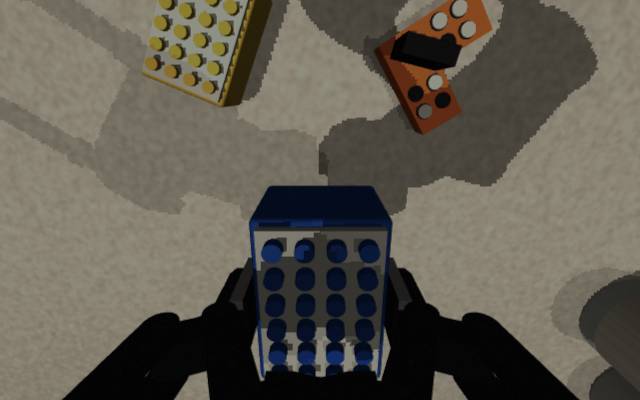

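Emit:
{"method": "carry_out", "body": {"offset": [[0,-1.5,0.3],[0,-1.8,0.3],[0,-1.5,0.3],[0,-1.1,0.2],[0,0,0]], "delta_rot": [[0,0,0],[0,0,0],[0,0,0],[0,0,0],[0,0,0]]}}

```text
time: 6.45
tool_pos: [0.5069, -0.3934, 0.1488]
tcp_rot: [0.018, 1.57, -0.02]
wrist_force: [-0.0, 0.3, -0.3]
width: 0.646
```

Emit:
{"method": "carry_out", "body": {"offset": [[1.5,0,0],[2,0,0],[2,0,0],[1,0,0],[0.5,0,0]], "delta_rot": [[0,0,0],[0,0,0],[0,0,0],[0,0,0],[0,0,0]]}}

```text
time: 6.87
tool_pos: [0.505, -0.3898, 0.0762]
tcp_rot: [0.02, 1.574, -0.015]
wrist_force: [-0.5, 0.4, -2.5]
width: 0.65
```

```bash
python3 plan.py 507 -393.5 43.3 -1.3
python3 - <<'E'
from h import *
im,d=snap('top'); W=world('top',d)*1e3
c=im[170:250,430:510]; cv2.imwrite('pics/t2.png',cv2.resize(c,None,fx=6,fy=6,interpolation=cv2.INTER_CUBIC)[...,::-1])
E
```

```text
t 6.87 p [ 505.04 -389.76   76.17] psi -1.3 down [-0.  0. -1.] q6 -0.67 F [-0.55  0.44 -2.54] w 0.65
turn [-0.   -0.2  -0.18] shift cm [ 3.29 -0.37  0.2 ] len 33.1
```

View pics/t2.png

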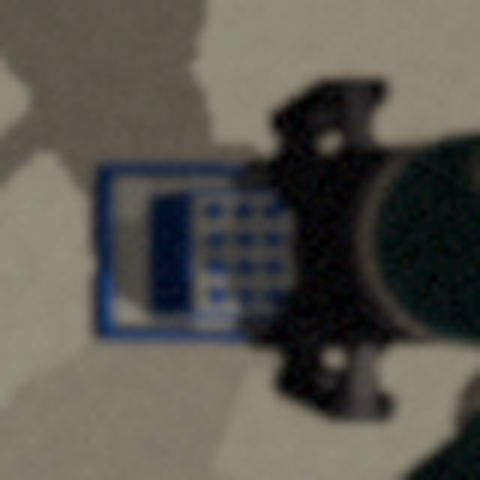

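Emit:
{"method": "carry_out", "body": {"offset": [[1,0,0],[1,0,0],[0.8,0,0],[0.4,0,0],[0,0,0]], "delta_rot": [[0,0,0],[0,0,0],[0,0,0],[0,0,0],[0,0,0]]}}

```text
time: 7.33
tool_pos: [0.5056, -0.3909, 0.0452]
tcp_rot: [0.019, 1.573, -0.017]
wrist_force: [0.2, -0.2, -1.6]
width: 0.653
```

Emit:
{"method": "carry_out", "body": {"offset": [[0,0,0],[0,0,0],[0,0,0],[0.15,0,0],[0,0,0]], "delta_rot": [[0,0,0],[0,0,0],[0,0,0],[0,0,0],[0,0,0]]}}

```text
time: 7.75
tool_pos: [0.5065, -0.3918, 0.0453]
tcp_rot: [0.018, 1.57, -0.019]
wrist_force: [0.1, 0.2, -1.6]
width: 0.65
```

```bash
python3 plan.py 507 -393.5 43.3 -1.3
```

```text
t 7.75 p [ 506.54 -391.76   45.34] psi -1.33 down [ 0. -0. -1.] q6 -0.67 F [ 0.12  0.16 -1.56] w 0.65
turn [-0.03  0.02  0.02] shift cm [ 0.2  -0.17  0.05] len 2.7
```

Emit:
{"method": "carry_out", "body": {"offset": [[0.15,-0.1,0],[0,0,0],[0.1,0,0],[0,0,0],[0,0,0]], "delta_rot": [[0,0,0],[0,0,0],[0,0,0],[0,0,0],[0,0,0]]}}

```text
time: 8.17
tool_pos: [0.5064, -0.3927, 0.0434]
tcp_rot: [0.018, 1.571, -0.018]
wrist_force: [-2.3, 1.2, 4.6]
width: 0.652
```

```bash
python3 plan.py 507 -393.5 43.3 -1.3
```

```text
t 8.17 p [ 506.38 -392.74   43.36] psi -1.33 down [-0. -0. -1.] q6 -0.68 F [-2.28  1.16  4.63] w 0.652
turn [-0.03 -0.    0.01] shift cm [ 0.01 -0.07  0.06] len 1.0
```

Emit:
{"method": "carry_out", "body": {"offset": [[0,0,0],[0,0,0],[0,0,0],[0,0,0],[0,0,0]], "delta_rot": [[0,0,0],[0,0,0],[0,0,0],[0,0,0],[0,0,0]], "fingers": 1}}

```text
time: 8.58
tool_pos: [0.5064, -0.3926, 0.0424]
tcp_rot: [0.018, 1.571, -0.018]
wrist_force: [1.4, -0.6, 0.3]
width: 1.0
```

Emit:
{"method": "carry_out", "body": {"offset": [[-1.5,0,0],[-3,0,0],[-3,0,0],[-3,0,0],[-3.2,0,0]], "delta_rot": [[0,0,0],[0,0,0],[0,0,0],[0,0,0],[0,0,0]]}}

```text
time: 9.0
tool_pos: [0.5059, -0.3922, 0.1802]
tcp_rot: [0.019, 1.572, -0.018]
wrist_force: [-0.5, -0.4, -0.9]
width: 0.999
```

Emit:
{"method": "carry_out", "body": {"offset": [[0,0,0],[0,0,0],[0,0,0],[0,0,0],[0,0,0]], "delta_rot": [[4.56,0,0],[4.56,0,0],[4.56,0,0],[4.56,0,0],[4.56,0,0]]}}

```text
time: 9.42
tool_pos: [0.5064, -0.3926, 0.1796]
tcp_rot: [0.333, 1.545, -0.333]
wrist_force: [0.2, -0.6, 0.5]
width: 0.998
```

Emit:
{"method": "carry_out", "body": {"offset": [[0,2.64,-3],[0,2.64,-3],[0,2.64,-3],[0,2.64,-3],[0,2.64,-3]], "delta_rot": [[0,0,0],[0,0,0],[0,0,0],[0,0,0],[0,0,0]]}}

```text
time: 9.83
tool_pos: [0.4224, -0.2094, 0.1792]
tcp_rot: [0.331, 1.545, -0.331]
wrist_force: [0.7, 0.4, 0.8]
width: 1.002
```

```bash
python3 plan.py 423.1 -210.6 38 -24.1;  python3 - <<'E'
from wr import *
im,W=wrist('w3.png')
print('yel',box(W,(423,-210),62,42,75)); print('pink',box(W,(453,-5),62,42,75)); print('bjar',box(W,(543,-106),25,40,60)); print('orange',box(W,(589,-233),60,18,75))
im,d=snap('top'); W=world('top',d)*1e3
print('blue rack top',box(W,(507,-394),60,45,75),'nest',box(W,(507,-394),75,7,22))
E
```

```text
t 9.83 p [ 422.4  -209.37  179.24] psi -24.17 down [-0.  0. -1.] q6 -0.09 F [0.72 0.36 0.84] w 1.002
turn [-0.07 -0.01 -0.01] shift cm [14.12 -0.08  0.11] len 141.3
yel (6103, array([ 424.3, -208.9]), array([79.2, 56.2]), 65.9, 'zmed', np.float64(55.0))
pink None
bjar (843, array([ 540.4, -110.4]), array([15.1, 26.3]), 60.9, 'zmed', np.float64(50.3))
orange (5552, array([ 590. , -231.9]), array([72.6, 73.5]), 30.1, 'zmed', np.float64(26.3))
blue rack top (652, array([ 505.5, -395.1]), array([81.4, 53.1]), 88.7, 'zmed', np.float64(57.2)) nest (216, array([ 506.6, -394.1]), array([107.1,  77.4]), 88.5, 'zmed', np.float64(12.1))
```

Emit:
{"method": "carry_out", "body": {"offset": [[3.2,0,0.1],[3.2,0,0],[3.2,0,0],[3.2,0,0],[1.3,0,0]], "delta_rot": [[0,0,0],[0,0,0],[0,0,0],[0,0,0],[0,0,0]]}}

```text
time: 10.35
tool_pos: [0.422, -0.2101, 0.0347]
tcp_rot: [0.332, 1.551, -0.329]
wrist_force: [-0.6, 0.2, -0.6]
width: 1.002
```

Emit:
{"method": "carry_out", "body": {"offset": [[0,0,0],[0,0,0],[0,0,0],[0,0,0],[0,0,0]], "delta_rot": [[0,0,0],[0,0,0],[0,0,0],[0,0,0],[0,0,0]], "fingers": -1}}

```text
time: 10.77
tool_pos: [0.4258, -0.2121, 0.0402]
tcp_rot: [0.329, 1.542, -0.331]
wrist_force: [0.3, -0.1, -2.8]
width: 0.647
```

Emit:
{"method": "carry_out", "body": {"offset": [[0,0,0],[0,0,0],[0,0,0],[0,0,0],[0,0,0]], "delta_rot": [[0,0,0],[0,0,0],[0,0,0],[0,0,0],[0,0,0]]}}

```text
time: 11.18
tool_pos: [0.4251, -0.2116, 0.0395]
tcp_rot: [0.33, 1.544, -0.331]
wrist_force: [0.1, 0.7, 5.6]
width: 0.647
```

```bash
python3 plan.py 423.1 -210.6 150 -24.1 423.1 -210.6 150 8.7 493.7 409.4 150 8.7
```

```text
t 11.18 p [ 425.06 -211.63   39.47] psi -24.13 down [ 0. -0. -1.] q6 -0.09 F [0.07 0.74 5.6 ] w 0.647
turn [-0.03  0.08  0.01] shift cm [-11.05   0.01  -0.22] len 110.6
turn [-32.8   0.    0. ] shift cm [0. 0. 0.] len 0.0
turn [0. 0. 0.] shift cm [ 0.   60.22 16.36] len 624.0
```

Emit:
{"method": "carry_out", "body": {"offset": [[-1,0,0],[-2.4,0,0],[-2.6,0,0],[-2.6,0,0],[-2.4,0,0]], "delta_rot": [[0,0,0],[0,0,0],[0,0,0],[0,0,0],[0,0,0]]}}

```text
time: 11.6
tool_pos: [0.424, -0.2109, 0.15]
tcp_rot: [0.33, 1.546, -0.33]
wrist_force: [0.8, -1.2, -1.2]
width: 0.652
```

Emit:
{"method": "carry_out", "body": {"offset": [[0,0,0],[0,0,0],[0,0,0],[0,0,0],[0,0,0]], "delta_rot": [[-6.56,0,0],[-6.56,0,0],[-6.56,0,0],[-6.56,0,0],[-6.56,0,0]]}}

```text
time: 12.02
tool_pos: [0.4239, -0.2109, 0.1487]
tcp_rot: [-0.123, 1.568, 0.124]
wrist_force: [0.5, 0.1, -0.0]
width: 0.65
```

Emit:
{"method": "carry_out", "body": {"offset": [[0,1.5,0.4],[0,2.7,0.73],[0,3.2,0.86],[0,3.3,0.89],[0,3.3,0.89]], "delta_rot": [[0,0,0],[0,0,0],[0,0,0],[0,0,0],[0,0,0]]}}

```text
time: 12.43
tool_pos: [0.44, -0.0659, 0.1487]
tcp_rot: [-0.118, 1.568, 0.118]
wrist_force: [0.7, 0.5, -1.9]
width: 0.647
```

Emit:
{"method": "carry_out", "body": {"offset": [[0,3.3,0.89],[0,3.3,0.89],[0,3.3,0.89],[0,3.3,0.88],[0,3.3,0.88]], "delta_rot": [[0,0,0],[0,0,0],[0,0,0],[0,0,0],[0,0,0]]}}

```text
time: 12.85
tool_pos: [0.4588, 0.1043, 0.1488]
tcp_rot: [-0.119, 1.568, 0.119]
wrist_force: [0.2, 1.1, -1.0]
width: 0.65
```

Emit:
{"method": "carry_out", "body": {"offset": [[0,3.3,0.89],[0,3.3,0.89],[0,3.3,0.89],[0,3.3,0.88],[0,3.3,0.88]], "delta_rot": [[0,0,0],[0,0,0],[0,0,0],[0,0,0],[0,0,0]]}}

```text
time: 13.27
tool_pos: [0.4777, 0.2741, 0.1486]
tcp_rot: [-0.119, 1.568, 0.119]
wrist_force: [-0.4, -0.8, -1.7]
width: 0.65
```

```bash
python3 plan.py 493.7 409.4 150 8.7;  python3 - <<'E'
from wr import *
im,W=wrist('w4.png')
print('nest',box(W,(493,408),75,8,22))
E
```

```text
t 13.27 p [477.73 274.06 148.61] psi 8.69 down [-0. -0. -1.] q6 0.32 F [-0.44 -0.8  -1.67] w 0.65
turn [-0.01 -0.03  0.02] shift cm [-0.14 13.14  3.63] len 136.3
nest (2136, array([496.3, 391.6]), array([82.1, 67. ]), 8.8, 'zmed', np.float64(14.4))
```

Emit:
{"method": "carry_out", "body": {"offset": [[0,3.3,0.9],[0,3.3,0.9],[0,3.2,0.9],[0,2.2,0.6],[0,1.2,0.33]], "delta_rot": [[0,0,0],[0,0,0],[0,0,0],[0,0,0],[0,0,0]]}}

```text
time: 13.73
tool_pos: [0.4942, 0.4109, 0.1486]
tcp_rot: [-0.12, 1.567, 0.121]
wrist_force: [-0.1, -0.3, -1.5]
width: 0.644
```

Emit:
{"method": "carry_out", "body": {"offset": [[1.5,0,0],[2,0,0],[2,0,0],[1,0,0],[0.5,0,0]], "delta_rot": [[0,0,0],[0,0,0],[0,0,0],[0,0,0],[0,0,0]]}}

```text
time: 14.15
tool_pos: [0.4928, 0.4065, 0.0761]
tcp_rot: [-0.121, 1.572, 0.116]
wrist_force: [0.1, -0.7, -1.3]
width: 0.65
```

Emit:
{"method": "carry_out", "body": {"offset": [[0,0,0],[0,0,0],[0,0,0],[0,0,0],[0,0,0]], "delta_rot": [[0,0,0],[0,0,0],[0,0,0],[0,0,0],[0,0,0]]}}

```text
time: 14.57
tool_pos: [0.4951, 0.4089, 0.08]
tcp_rot: [-0.118, 1.566, 0.12]
wrist_force: [-0.0, 0.8, -1.1]
width: 0.646
```

```bash
python3 plan.py 493.7 410 43.3 8.7;  python3 - <<'E'
from wr import *
im,d=snap('top'); W=world('top',d)*1e3
c=im[180:260,140:240]; cv2.imwrite('pics/t4.png',cv2.resize(c,None,fx=5,fy=5,interpolation=cv2.INTER_CUBIC)[...,::-1])
E
```

```text
t 14.57 p [495.12 408.91  79.98] psi 8.67 down [ 0.  0. -1.] q6 0.5 F [-0.02  0.78 -1.15] w 0.646
turn [-0.03  0.11 -0.06] shift cm [ 3.67  0.13 -0.12] len 36.7
```

View pics/t4.png

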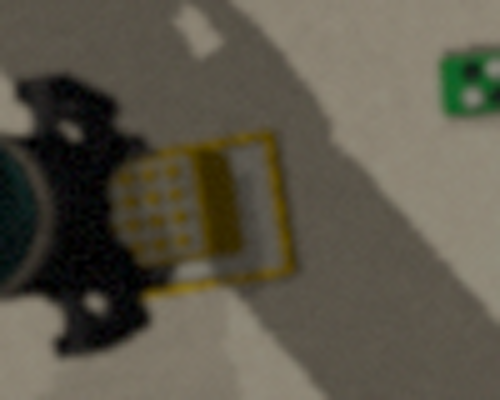

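Emit:
{"method": "carry_out", "body": {"offset": [[1,0.1,-0.2],[1,0,0],[0.8,0,0],[0.5,0,0],[0,0,0]], "delta_rot": [[0,0,0],[0,0,0],[0,0,0],[0,0,0],[0,0,0]]}}

```text
time: 15.03
tool_pos: [0.4913, 0.4085, 0.044]
tcp_rot: [-0.12, 1.57, 0.118]
wrist_force: [-0.4, 0.7, -1.7]
width: 0.646
```

Emit:
{"method": "carry_out", "body": {"offset": [[0,0,0],[0,0,0],[0.25,0,0],[0,0,0],[0,0,0]], "delta_rot": [[0,0,0],[0,0,0],[0,0,0],[0,0,0],[0,0,0]]}}

```text
time: 15.45
tool_pos: [0.4926, 0.4094, 0.0435]
tcp_rot: [-0.118, 1.567, 0.119]
wrist_force: [-0.2, -0.7, 1.8]
width: 0.654
```

Emit:
{"method": "carry_out", "body": {"offset": [[0.1,0,0],[0,0,0],[0.1,0,0],[0,0,0],[0,0,0]], "delta_rot": [[0,0,0],[0,0,0],[0,0,0],[0,0,0],[0,0,0]]}}

```text
time: 15.87
tool_pos: [0.4926, 0.4094, 0.0434]
tcp_rot: [-0.118, 1.567, 0.119]
wrist_force: [-3.5, -2.5, 11.1]
width: 0.649
```

```bash
python3 plan.py 493.7 410 43.3 8.7
```

```text
t 15.87 p [492.63 409.42  43.42] psi 8.67 down [ 0.  0. -1.] q6 0.5 F [-3.5  -2.46 11.15] w 0.649
turn [-0.03  0.03 -0.02] shift cm [0.01 0.04 0.11] len 1.2
```

Emit:
{"method": "carry_out", "body": {"offset": [[0,0,0],[0,0,0],[0,0,0],[0,0,0],[0,0,0]], "delta_rot": [[0,0,0],[0,0,0],[0,0,0],[0,0,0],[0,0,0]], "fingers": 1}}

```text
time: 16.28
tool_pos: [0.492, 0.4089, 0.0406]
tcp_rot: [-0.119, 1.568, 0.119]
wrist_force: [0.2, -1.1, -0.0]
width: 0.999
```

Emit:
{"method": "carry_out", "body": {"offset": [[-1.5,0,0],[-3.3,0,0],[-3.3,0,0],[-3.3,0,0],[-3.3,0,0]], "delta_rot": [[0,0,0],[0,0,0],[0,0,0],[0,0,0],[0,0,0]]}}

```text
time: 16.7
tool_pos: [0.4919, 0.4088, 0.189]
tcp_rot: [-0.119, 1.568, 0.118]
wrist_force: [0.6, 0.7, -0.1]
width: 0.997
```

Emit:
{"method": "carry_out", "body": {"offset": [[0,-3.2,-0.11],[0,-3.2,-0.11],[0,-3.2,-0.11],[0,-3.2,-0.11],[0,-3.2,-0.11]], "delta_rot": [[0,0,0],[0,0,0],[0,0,0],[0,0,0],[0,0,0]]}}

```text
time: 17.12
tool_pos: [0.5107, 0.2488, 0.188]
tcp_rot: [-0.119, 1.567, 0.119]
wrist_force: [0.2, -0.2, -0.4]
width: 0.998
```

Emit:
{"method": "carry_out", "body": {"offset": [[0,-3.2,-0.11],[0,-3.2,-0.11],[0,-3.2,-0.11],[0,-3.2,-0.11],[0,-3.2,-0.11]], "delta_rot": [[0,0,0],[0,0,0],[0,0,0],[0,0,0],[0,0,0]]}}

```text
time: 17.53
tool_pos: [0.5294, 0.0896, 0.188]
tcp_rot: [-0.119, 1.568, 0.119]
wrist_force: [0.1, 0.1, -0.1]
width: 0.996
```

Emit:
{"method": "carry_out", "body": {"offset": [[0,-3.2,-0.11],[0,-3.2,-0.11],[0,-3.2,-0.11],[0,-3.2,-0.11],[0,-3.2,-0.11]], "delta_rot": [[0,0,0],[0,0,0],[0,0,0],[0,0,0],[0,0,0]]}}

```text
time: 17.95
tool_pos: [0.5481, -0.0695, 0.188]
tcp_rot: [-0.119, 1.568, 0.119]
wrist_force: [0.1, 0.2, -0.0]
width: 1.0
```

Emit:
{"method": "carry_out", "body": {"offset": [[0,-3.2,-0.11],[0,-3.2,-0.11],[0,-3.2,-0.11],[0,-3.2,-0.11],[0,-3.2,-0.11]], "delta_rot": [[0,0,0],[0,0,0],[0,0,0],[0,0,0],[0,0,0]]}}

```text
time: 18.37
tool_pos: [0.5668, -0.2285, 0.1878]
tcp_rot: [-0.119, 1.568, 0.119]
wrist_force: [0.0, 0.1, 0.1]
width: 0.998
```

Emit:
{"method": "carry_out", "body": {"offset": [[0,0,0],[0,0,0],[0,0,0],[0,0,0],[0,0,0]], "delta_rot": [[5.68,0,0],[5.68,0,0],[5.68,0,0],[5.68,0,0],[5.68,0,0]]}}

```text
time: 18.78
tool_pos: [0.5667, -0.2271, 0.1876]
tcp_rot: [0.275, 1.554, -0.274]
wrist_force: [0.8, -0.1, 0.6]
width: 0.999
```

Emit:
{"method": "carry_out", "body": {"offset": [[0,0,0],[0,0,0],[0,0,0],[0,0,0],[0,0,0]], "delta_rot": [[5.68,0,0],[5.68,0,0],[5.68,0,0],[5.68,0,0],[5.68,0,0]]}}

```text
time: 19.2
tool_pos: [0.5668, -0.2269, 0.1877]
tcp_rot: [0.66, 1.469, -0.66]
wrist_force: [-0.2, 0.1, 0.3]
width: 1.002
```

Emit:
{"method": "carry_out", "body": {"offset": [[0,0,0],[0,0,0],[0,0,0],[0,0,0],[0,0,0]], "delta_rot": [[5.68,0,0],[5.68,0,0],[5.68,0,0],[5.68,0,0],[5.68,0,0]]}}

```text
time: 19.62
tool_pos: [0.5668, -0.2269, 0.1877]
tcp_rot: [1.038, 1.31, -1.038]
wrist_force: [-0.4, 1.1, -0.3]
width: 0.999
```

Emit:
{"method": "carry_out", "body": {"offset": [[0,0,0],[0,0,0],[0,0,0],[0,0,0],[0,0,0]], "delta_rot": [[5.68,0,0],[5.68,0,0],[5.68,0,0],[5.68,0,0],[5.68,0,0]]}}

```text
time: 20.03
tool_pos: [0.5668, -0.2268, 0.1877]
tcp_rot: [1.402, 1.072, -1.402]
wrist_force: [0.6, -0.2, 0.6]
width: 1.0
```

```bash
python3 plan.py 566.5 -226 120 -104.9;  python3 - <<'E'
from wr import *
im,W=wrist('w5.png')
print('orange',box(W,(589,-233),60,18,75),'rib',box(W,(566,-226),30,52,75)); print('bjar',box(W,(543,-106),25,40,60)); print('tray',box(W,(638,-10),98,9,17))
im,d=snap('top'); W=world('top',d)*1e3
print('yellow rack top',box(W,(493,408),60,45,75),'nest',box(W,(493,408),75,7,22))
E
```

```text
t 20.03 p [ 566.78 -226.82  187.68] psi -105.21 down [-0.  0. -1.] q6 1.41 F [ 0.61 -0.25  0.62] w 1.0
turn [-0.31 -0.    0.03] shift cm [ 6.77 -0.05 -0.07] len 67.7
orange (4340, array([ 589.7, -232.9]), array([72.4, 72.1]), 30.3, 'zmed', np.float64(26.1)) rib (593, array([ 566.9, -226.5]), array([11.6, 34. ]), 74.9, 'zmed', np.float64(61.6))
bjar (735, array([ 543.8, -106.8]), array([26.2, 25.8]), 70.3, 'zmed', np.float64(50.2))
tray (3668, array([638.4,  -9.8]), array([130.2, 131.8]), 6.3, 'zmed', np.float64(13.8))
yellow rack top (627, array([492.5, 408.6]), array([55.7, 81.6]), 8.5, 'zmed', np.float64(57.0)) nest (261, array([493.1, 407.8]), array([ 81.9, 106.9]), 8.6, 'zmed', np.float64(12.2))
```

View pics/w5.png

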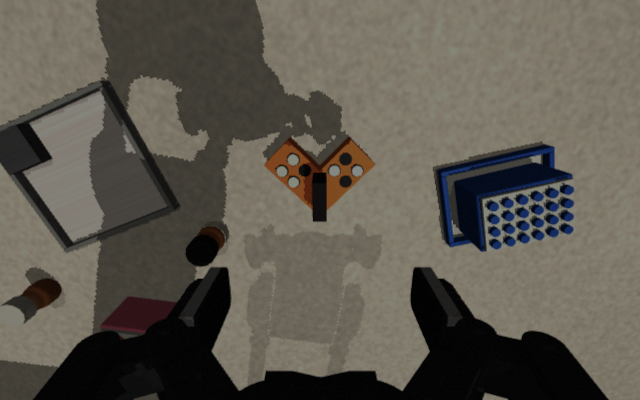

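Emit:
{"method": "carry_out", "body": {"offset": [[3,0,0],[3.2,0,0],[3.2,0,0],[2.6,0,0],[1.6,0,0]], "delta_rot": [[-0.3,0,0],[0,0,0],[0,0,0],[0,0,0],[0,0,0]]}}

```text
time: 20.55
tool_pos: [0.5647, -0.2259, 0.0483]
tcp_rot: [1.391, 1.084, -1.396]
wrist_force: [-1.5, -0.6, -0.2]
width: 1.001
```

Emit:
{"method": "carry_out", "body": {"offset": [[0,0,0],[0,0,0],[0,0,0],[0,0,0],[0,0,0]], "delta_rot": [[0,0,0],[0,0,0],[0,0,0],[0,0,0],[0,0,0]]}}

```text
time: 20.97
tool_pos: [0.5685, -0.2276, 0.0542]
tcp_rot: [1.395, 1.074, -1.392]
wrist_force: [-0.4, 0.0, -0.3]
width: 0.996
```

```bash
python3 plan.py 566.9 -226.5 50 -105;  python3 - <<'E'
from wr import *
im,W=wrist('w6.png')
print('orange',box(W,(589,-233),60,18,75),'rib',box(W,(566,-226),30,52,75)); print(get_calibration('wrist')['mount'][:3,3])
E
```

```text
t 20.97 p [ 568.47 -227.6    54.22] psi -104.6 down [ 0. -0. -1.] q6 1.4 F [-0.43  0.03 -0.31] w 0.996
turn [ 0.4   0.04 -0.21] shift cm [ 0.42 -0.18 -0.07] len 4.6
orange (16774, array([ 579.9, -231. ]), array([113.3,  65.4]), 75.1, 'zmed', np.float64(26.6)) rib (2127, array([ 566.7, -226.4]), array([12., 35.]), 75.2, 'zmed', np.float64(61.6))
[-0.1  0.1  0. ]
```

Emit:
{"method": "carry_out", "body": {"offset": [[0.35,-0.15,0],[0,0,0],[0,0,0],[0,0,0],[0,0,0]], "delta_rot": [[0.2,0,0],[0,0,0],[0,0,0],[0,0,0],[0,0,0]]}}

```text
time: 21.43
tool_pos: [0.5655, -0.2265, 0.0486]
tcp_rot: [1.397, 1.075, -1.397]
wrist_force: [0.4, 0.6, 0.4]
width: 0.998
```

Emit:
{"method": "carry_out", "body": {"offset": [[0,0,0],[0,0,0],[0,0,0],[0,0,0],[0,0,0]], "delta_rot": [[0,0,0],[0,0,0],[0,0,0],[0,0,0],[0,0,0]], "fingers": -1, "newtons": 50}}

```text
time: 21.85
tool_pos: [0.5655, -0.2266, 0.0486]
tcp_rot: [1.397, 1.075, -1.397]
wrist_force: [0.9, 1.5, -0.1]
width: 0.299
```

Emit:
{"method": "carry_out", "body": {"offset": [[0,0,0],[0,0,0],[0,0,0],[0,0,0],[0,0,0]], "delta_rot": [[0,0,0],[0,0,0],[0,0,0],[0,0,0],[0,0,0]]}}

```text
time: 22.27
tool_pos: [0.5657, -0.2266, 0.0487]
tcp_rot: [1.397, 1.075, -1.397]
wrist_force: [0.2, -0.0, 0.3]
width: 0.128
```

Emit:
{"method": "carry_out", "body": {"offset": [[0,0,0],[0,0,0],[0,0,0],[0,0,0],[0,0,0]], "delta_rot": [[0,0,0],[0,0,0],[0,0,0],[0,0,0],[0,0,0]]}}

```text
time: 22.68
tool_pos: [0.5656, -0.2266, 0.0487]
tcp_rot: [1.397, 1.075, -1.397]
wrist_force: [0.8, -1.4, 0.4]
width: 0.135
```

```bash
python3 plan.py 566.9 -226.5 50 -105
```

```text
t 22.68 p [ 565.64 -226.57   48.7 ] psi -104.83 down [ 0. -0. -1.] q6 1.41 F [ 0.77 -1.38  0.43] w 0.135
turn [ 0.17  0.   -0.02] shift cm [-0.13  0.12 -0.04] len 1.8
```

Emit:
{"method": "carry_out", "body": {"offset": [[-0.8,0,0],[-1.8,0,0],[-2,0,0],[-2,0,0],[-1.5,0,0]], "delta_rot": [[0,0,0],[0,0,0],[0,0,0],[0,0,0],[0,0,0]]}}

```text
time: 23.1
tool_pos: [0.5656, -0.2265, 0.1313]
tcp_rot: [1.397, 1.075, -1.397]
wrist_force: [0.8, 0.1, -1.3]
width: 0.131
```

Emit:
{"method": "carry_out", "body": {"offset": [[0,0,0],[0,0,0],[0,0,0],[0,0,0],[0,0,0]], "delta_rot": [[-4.4,0,0],[-4.4,0,0],[-4.4,0,0],[-4.4,0,0],[-4.4,0,0]]}}

```text
time: 23.52
tool_pos: [0.565, -0.2263, 0.1296]
tcp_rot: [1.114, 1.268, -1.114]
wrist_force: [0.5, 0.2, -1.1]
width: 0.131
```

Emit:
{"method": "carry_out", "body": {"offset": [[0,0,0],[0,0,0],[0,0,0],[0,0,0],[0,0,0]], "delta_rot": [[-4.4,0,0],[-4.4,0,0],[-4.4,0,0],[-4.4,0,0],[-4.4,0,0]]}}

```text
time: 23.93
tool_pos: [0.5649, -0.2263, 0.1295]
tcp_rot: [0.824, 1.41, -0.824]
wrist_force: [-0.2, -0.6, -1.3]
width: 0.133
```

Emit:
{"method": "carry_out", "body": {"offset": [[0,0,0],[0,0,0],[0,0,0],[0,0,0],[0,0,0]], "delta_rot": [[-4.4,0,0],[-4.4,0,0],[-4.4,0,0],[-4.4,0,0],[-4.5,0,0]]}}

```text
time: 24.35
tool_pos: [0.5649, -0.2263, 0.1295]
tcp_rot: [0.526, 1.507, -0.526]
wrist_force: [0.3, 0.0, -0.6]
width: 0.135
```

Emit:
{"method": "carry_out", "body": {"offset": [[0,1.2,-0.4],[0,2.2,-0.8],[0,2.5,-0.9],[0,2.5,-0.9],[0,2.5,-0.9]], "delta_rot": [[0,0,0],[0,0,0],[0,0,0],[0,0,0],[0,0,0]]}}

```text
time: 24.77
tool_pos: [0.6033, -0.1152, 0.1296]
tcp_rot: [0.532, 1.505, -0.531]
wrist_force: [0.9, -0.8, -2.0]
width: 0.131
```

Emit:
{"method": "carry_out", "body": {"offset": [[0,2.5,-0.9],[0,2.5,-0.9],[0,2.5,-0.9],[0,2.1,-0.8],[0,1.2,-0.4]], "delta_rot": [[0,0,0],[0,0,0],[0,0,0],[0,0,0],[0,0,0]]}}

```text
time: 25.18
tool_pos: [0.6406, -0.005, 0.1296]
tcp_rot: [0.53, 1.506, -0.528]
wrist_force: [1.4, 0.3, 0.2]
width: 0.128
```

Emit:
{"method": "carry_out", "body": {"offset": [[0,0,0],[0,0,0],[0,0,0],[0,0,0],[0,0,0]], "delta_rot": [[0,0,0],[0,0,0],[0,0,0],[0,0,0],[0,0,0]]}}

```text
time: 25.6
tool_pos: [0.6401, -0.0096, 0.1295]
tcp_rot: [0.53, 1.505, -0.531]
wrist_force: [-0.7, -0.0, -1.8]
width: 0.134
```

```bash
python3 plan.py 640.35 -7.35 52.7 -38.7;  python3 - <<'E'
from wr import *
im,W=wrist('w7.png')
p=np.array(read_state()['tool_pos'])*1e3
print('block',box(W,p,75,p[2]-36,p[2]-20)); print('tray',box(W,(638,-10),98,9,18))
E
```

```text
t 25.6 p [640.05  -9.57 129.53] psi -38.83 down [-0. -0. -1.] q6 0.62 F [-0.66 -0.04 -1.83] w 0.134
turn [-0.13 -0.01  0.02] shift cm [ 7.68  0.19 -0.12] len 76.9
block (10058, array([654.,   7.]), array([ 51.2, 101.6]), 51.3, 'zmed', np.float64(106.7))
tray (2825, array([638.6,  -9. ]), array([130. , 129.9]), 6.3, 'zmed', np.float64(14.7))
```

View pics/w7.png

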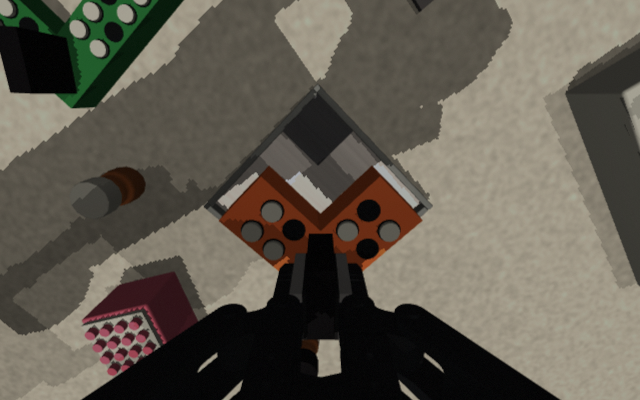

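Emit:
{"method": "carry_out", "body": {"offset": [[1,0.2,-0.1],[1.6,0,0],[1.6,0,0],[1.2,0,0],[0.6,0,0]], "delta_rot": [[-0.1,0,0],[0,0,0],[0,0,0],[0,0,0],[0,0,0]]}}

```text
time: 26.07
tool_pos: [0.6391, -0.0064, 0.0667]
tcp_rot: [0.527, 1.509, -0.529]
wrist_force: [-0.9, -0.3, -1.7]
width: 0.135
```

Emit:
{"method": "carry_out", "body": {"offset": [[0,0,0],[0,0,0],[0,0,0],[0,0,0],[0,0,0]], "delta_rot": [[0,0,0],[0,0,0],[0,0,0],[0,0,0],[0,0,0]]}}

```text
time: 26.48
tool_pos: [0.6418, -0.0063, 0.0707]
tcp_rot: [0.528, 1.504, -0.527]
wrist_force: [-0.4, 0.6, -0.9]
width: 0.133
```

```bash
python3 plan.py 640.5 -7 52.7 -38.7
```

```text
t 26.48 p [641.75  -6.3   70.74] psi -38.63 down [ 0. -0. -1.] q6 0.63 F [-0.4  0.6 -0.9] w 0.133
turn [ 0.07  0.09 -0.07] shift cm [ 1.8  -0.13 -0.05] len 18.1
```

Emit:
{"method": "carry_out", "body": {"offset": [[0.4,-0.1,0],[0.4,0,0],[0.4,0,0],[0.3,0,0],[0,0,0]], "delta_rot": [[0,0,0],[0,0,0],[0,0,0],[0,0,0],[0,0,0]]}}

```text
time: 26.9
tool_pos: [0.6393, -0.007, 0.0533]
tcp_rot: [0.527, 1.508, -0.528]
wrist_force: [0.8, 0.2, -2.0]
width: 0.132
```

Emit:
{"method": "carry_out", "body": {"offset": [[0,0,0],[0,0,0],[0.2,0,0],[0,0,0],[0,0,0]], "delta_rot": [[0,0,0],[0,0,0],[0,0,0],[0,0,0],[0,0,0]]}}

```text
time: 27.32
tool_pos: [0.6404, -0.007, 0.0527]
tcp_rot: [0.528, 1.505, -0.528]
wrist_force: [1.0, 0.3, -1.0]
width: 0.134
```

```bash
python3 plan.py 640.5 -7 52.7 -38.7
```

```text
t 27.32 p [640.4   -7.03  52.68] psi -38.63 down [ 0. -0. -1.] q6 0.62 F [ 1.03  0.34 -0.96] w 0.134
turn [ 0.07  0.01 -0.01] shift cm [-0.    0.01  0.01] len 0.1
```

Emit:
{"method": "carry_out", "body": {"offset": [[0.1,0,0],[0,0,0],[0,0,0],[0.05,0,0],[0,0,0]], "delta_rot": [[0,0,0],[0,0,0],[0,0,0],[0,0,0],[0,0,0]]}}

```text
time: 27.73
tool_pos: [0.6404, -0.007, 0.0527]
tcp_rot: [0.528, 1.505, -0.528]
wrist_force: [-3.8, 0.6, 8.7]
width: 0.131
```

```bash
python3 plan.py 640.5 -7 52.7 -38.7
```

```text
t 27.73 p [640.43  -7.04  52.7 ] psi -38.62 down [ 0. -0. -1.] q6 0.62 F [-3.81  0.64  8.74] w 0.131
turn [ 0.08  0.01 -0.  ] shift cm [0.   0.01 0.  ] len 0.1
```

Emit:
{"method": "carry_out", "body": {"offset": [[0,0,0],[0,0,0],[0,0,0],[0,0,0],[0,0,0]], "delta_rot": [[0,0,0],[0,0,0],[0,0,0],[0,0,0],[0,0,0]], "fingers": 1}}

```text
time: 28.15
tool_pos: [0.6402, -0.007, 0.0508]
tcp_rot: [0.528, 1.506, -0.528]
wrist_force: [-0.1, 0.1, -0.1]
width: 0.833
```

Emit:
{"method": "carry_out", "body": {"offset": [[0,0,0],[0,0,0],[0,0,0],[-0.5,0,0],[-1.2,0,0]], "delta_rot": [[0,0,0],[0,0,0],[0,0,0],[0,0,0],[0,0,0]]}}

```text
time: 28.57
tool_pos: [0.6386, -0.007, 0.0666]
tcp_rot: [0.527, 1.509, -0.529]
wrist_force: [-0.1, 0.3, -1.0]
width: 1.001
```

Emit:
{"method": "carry_out", "body": {"offset": [[-2,0,0],[-2.5,0,0],[-2.5,0,0],[-2.5,0,0],[-2.5,0,0]], "delta_rot": [[0,0,0],[0,0,0],[0,0,0],[0,0,0],[0,0,0]]}}

```text
time: 28.98
tool_pos: [0.6404, -0.007, 0.1907]
tcp_rot: [0.528, 1.504, -0.527]
wrist_force: [1.0, -1.5, 0.1]
width: 1.001
```

Emit:
{"method": "carry_out", "body": {"offset": [[0,0,0],[0,0.92,-1.72],[0,0.92,-1.72],[0,0.92,-1.72],[0,0.92,-1.72]], "delta_rot": [[2.8,0,0],[0,0,0],[0,0,0],[0,0,0],[0,0,0]]}}

```text
time: 29.4
tool_pos: [0.6131, 0.0667, 0.1897]
tcp_rot: [0.567, 1.494, -0.565]
wrist_force: [-0.2, -0.3, -0.6]
width: 1.003
```

Emit:
{"method": "carry_out", "body": {"offset": [[0,1.1,-2.07],[0,1.1,-2.07],[0,1.1,-2.07],[0,1.1,-2.07],[0,1.1,-2.07]], "delta_rot": [[0,0,0],[0,0,0],[0,0,0],[0,0,0],[0,0,0]]}}

```text
time: 29.82
tool_pos: [0.5716, 0.1769, 0.1896]
tcp_rot: [0.566, 1.494, -0.565]
wrist_force: [0.6, -0.7, -0.1]
width: 1.002
```

```bash
python3 plan.py 571.5 175.8 50 -41.4;  python3 - <<'E'
from wr import *
im,W=wrist('w8.png')
print('green',box(W,(604,212),85,18,75),'rib',box(W,(571,175),30,52,75)); print('tray',box(W,(638,-10),98,9,18)); print('orange',box(W,(658,13),62,23,40)); print('orib',box(W,(641,-6.5),30,52,75));
im,d=snap('top'); W=world('top',d)*1e3
print('top: orange',box(W,(658,13),62,23,80),'orib',box(W,(641,-6.5),30,52,75),'tray',box(W,(638,-10),98,7,20))
E
```

```text
t 29.82 p [571.63 176.88 189.63] psi -41.44 down [ 0.  0. -1.] q6 0.98 F [ 0.62 -0.69 -0.11] w 1.002
turn [-0.04  0.05 -0.08] shift cm [13.96 -0.09  0.06] len 139.6
green (7291, array([604.5, 212.9]), array([108.3, 108.2]), 3.7, 'zmed', np.float64(26.1)) rib (573, array([572.1, 176.3]), array([33.9, 11.1]), 48.7, 'zmed', np.float64(61.7))
tray (2712, array([639. ,  -8.7]), array([129.9, 131.5]), 6.3, 'zmed', np.float64(14.5))
orange (2991, array([656.5,  12.2]), array([72.1, 73.9]), 6.4, 'zmed', np.float64(30.2))
orib (815, array([641.7,  -6.6]), array([34.9, 13.7]), 51.7, 'zmed', np.float64(65.1))
top: orange (477, array([655.2,  10.3]), array([72.2, 71.7]), 6.3, 'zmed', np.float64(28.7)) orib (67, array([640.1,  -8.5]), array([33.8, 12.2]), 51.8, 'zmed', np.float64(63.7)) tray (528, array([637.8, -10.5]), array([130.7, 130. ]), 6.2, 'zmed', np.float64(13.3))
```

View pics/w8.png

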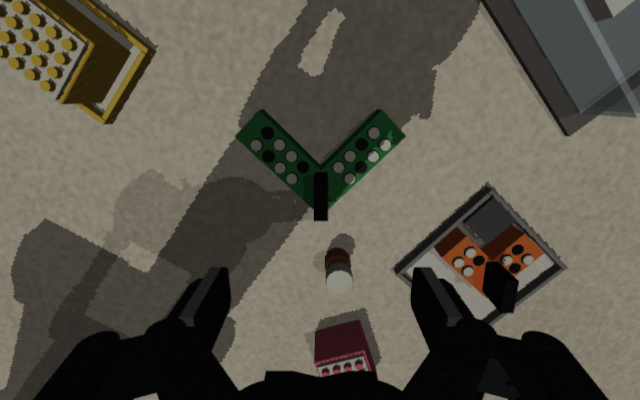

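Emit:
{"method": "carry_out", "body": {"offset": [[3,0,0],[3.2,0,0],[3.2,0,0],[2.6,0,0],[1.6,0,0]], "delta_rot": [[0,0,0],[0,0,0],[0,0,0],[0,0,0],[0,0,0]]}}

```text
time: 30.33
tool_pos: [0.5704, 0.1747, 0.0497]
tcp_rot: [0.564, 1.498, -0.568]
wrist_force: [-0.2, 0.2, 0.1]
width: 1.001
```

Emit:
{"method": "carry_out", "body": {"offset": [[0,0,0],[0,0,0],[0,0,0],[0.4,0,0],[0,0,0]], "delta_rot": [[0,0,0],[0,0,0],[0,0,0],[0,0,0],[0,0,0]]}}

```text
time: 30.75
tool_pos: [0.5731, 0.176, 0.0496]
tcp_rot: [0.567, 1.493, -0.564]
wrist_force: [-0.1, -1.2, -0.2]
width: 1.002
```

Emit:
{"method": "carry_out", "body": {"offset": [[0,0,0],[0,0,0],[0,0,0],[0,0,0],[0,0,0]], "delta_rot": [[0,0,0],[0,0,0],[0,0,0],[0,0,0],[0,0,0]]}}

```text
time: 31.17
tool_pos: [0.5718, 0.1758, 0.0482]
tcp_rot: [0.566, 1.496, -0.566]
wrist_force: [-1.2, 0.2, 0.6]
width: 0.999
```

```bash
python3 plan.py 572.1 176.3 49 -41.3;  python3 - <<'E'
from wr import *
im,W=wrist('w9.png')
print('rib',box(W,(571,175),30,52,75))
E
```

```text
t 31.17 p [571.84 175.84  48.2 ] psi -41.43 down [ 0.  0. -1.] q6 0.98 F [-1.19  0.21  0.62] w 0.999
turn [-0.13  0.01 -0.01] shift cm [-0.08  0.05 -0.01] len 1.0
rib (2338, array([571.9, 176.1]), array([35.1, 12. ]), 48.8, 'zmed', np.float64(61.7))
```

Well aligned; close.

Emit:
{"method": "carry_out", "body": {"offset": [[0,0,0],[0,0,0],[0,0,0],[0,0,0],[0,0,0]], "delta_rot": [[0,0,0],[0,0,0],[0,0,0],[0,0,0],[0,0,0]], "fingers": -1, "newtons": 60}}

```text
time: 31.63
tool_pos: [0.5718, 0.1758, 0.048]
tcp_rot: [0.566, 1.496, -0.566]
wrist_force: [-0.3, 0.0, 0.4]
width: 0.301
```

Emit:
{"method": "carry_out", "body": {"offset": [[0,0,0],[0,0,0],[0,0,0],[0,0,0],[0,0,0]], "delta_rot": [[0,0,0],[0,0,0],[0,0,0],[0,0,0],[0,0,0]]}}

```text
time: 32.05
tool_pos: [0.572, 0.1758, 0.0482]
tcp_rot: [0.566, 1.496, -0.566]
wrist_force: [-0.3, -0.6, 0.2]
width: 0.131
```

Emit:
{"method": "carry_out", "body": {"offset": [[0,0,0],[0,0,0],[0,0,0],[0,0,0],[0,0,0]], "delta_rot": [[0,0,0],[0,0,0],[0,0,0],[0,0,0],[0,0,0]]}}

```text
time: 32.47
tool_pos: [0.5719, 0.1758, 0.0482]
tcp_rot: [0.566, 1.496, -0.566]
wrist_force: [0.4, 0.3, 1.5]
width: 0.13
```

```bash
python3 plan.py 572.1 176.3 150 -41.4
```

```text
t 32.47 p [571.93 175.83  48.17] psi -41.43 down [ 0.  0. -1.] q6 0.98 F [0.38 0.35 1.55] w 0.13
turn [-0.03  0.01 -0.01] shift cm [-10.18   0.05  -0.02] len 101.8
```

Emit:
{"method": "carry_out", "body": {"offset": [[-1,0,0],[-2,0,0],[-2.5,0,0],[-2.5,0,0],[-2.2,0,0]], "delta_rot": [[0,0,0],[0,0,0],[0,0,0],[0,0,0],[0,0,0]]}}

```text
time: 32.88
tool_pos: [0.5713, 0.1756, 0.1514]
tcp_rot: [0.565, 1.496, -0.566]
wrist_force: [0.8, 0.2, -1.9]
width: 0.129
```

Emit:
{"method": "carry_out", "body": {"offset": [[0,0,0],[0,-0.8,0.88],[0,-1.6,1.75],[0,-1.8,2],[0,-1.8,2]], "delta_rot": [[-2.75,0,0],[0,0,0],[0,0,0],[0,0,0],[0,0,0]]}}

```text
time: 33.3
tool_pos: [0.5847, 0.0861, 0.1489]
tcp_rot: [0.527, 1.508, -0.53]
wrist_force: [-0.1, 0.3, -2.4]
width: 0.131
```

Emit:
{"method": "carry_out", "body": {"offset": [[0,-1.8,2],[0,-1.8,2],[0,-1.8,2],[0,-1.8,2],[0,-1.2,1.3]], "delta_rot": [[0,0,0],[0,0,0],[0,0,0],[0,0,0],[0,0,0]]}}

```text
time: 33.72
tool_pos: [0.6049, -0.0393, 0.1488]
tcp_rot: [0.529, 1.507, -0.532]
wrist_force: [0.2, -0.0, -2.7]
width: 0.13
```

Emit:
{"method": "carry_out", "body": {"offset": [[0,-0.8,0.8],[0,0,0],[0,0,0],[0,0,0],[0,0,0]], "delta_rot": [[0,0,0],[0,0,0],[0,0,0],[0,0,0],[0,0,0]]}}

```text
time: 34.13
tool_pos: [0.607, -0.0463, 0.1498]
tcp_rot: [0.528, 1.507, -0.528]
wrist_force: [0.8, 1.1, -1.9]
width: 0.132
```

```bash
python3 plan.py 607.6 -47.8 52.2 -38.7;  python3 - <<'E'
from wr import *
im,W=wrist('w10.png')
p=np.array(read_state()['tool_pos'])*1e3
print('block',box(W,p,110,p[2]-36,p[2]-18)); print('tray',box(W,(638,-10),98,9,18)); print('orange',box(W,(658,13),62,23,40)); 
E
```

```text
t 34.13 p [606.99 -46.27 149.78] psi -38.62 down [-0.  0. -1.] q6 0.56 F [ 0.76  1.1  -1.93] w 0.132
turn [ 0.08 -0.05  0.01] shift cm [ 9.76 -0.08  0.14] len 97.6
block (22060, array([628.3, -20.3]), array([ 77.1, 152.1]), 51.4, 'zmed', np.float64(127.6))
tray (2674, array([646.8,   2. ]), array([111.6, 110.1]), 6.5, 'zmed', np.float64(14.7))
orange (5751, array([656.3,  11.7]), array([72.4, 72.3]), 6.3, 'zmed', np.float64(29.9))
```

View pics/w10.png

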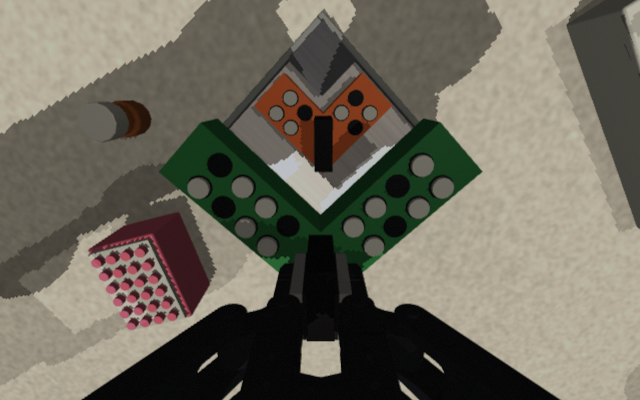

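Emit:
{"method": "carry_out", "body": {"offset": [[1.2,-0.08,0.14],[2,0,0],[2,0,0],[1.4,0,0],[0.8,0,0]], "delta_rot": [[0,0,0],[0,0,0],[0,0,0],[0,0,0],[0,0,0]]}}

```text
time: 34.6
tool_pos: [0.606, -0.0482, 0.0729]
tcp_rot: [0.527, 1.51, -0.529]
wrist_force: [-0.7, 0.7, -2.8]
width: 0.131
```

Emit:
{"method": "carry_out", "body": {"offset": [[0,0,0],[0,0,0],[0,0,0],[0,0,0],[0,0,0]], "delta_rot": [[0,0,0],[0,0,0],[0,0,0],[0,0,0],[0,0,0]]}}

```text
time: 35.02
tool_pos: [0.6091, -0.0491, 0.0775]
tcp_rot: [0.529, 1.503, -0.528]
wrist_force: [0.4, 0.0, -1.5]
width: 0.133
```

```bash
python3 plan.py 607.6 -47.8 52.2 -38.7
```

```text
t 35.02 p [609.11 -49.1   77.48] psi -38.68 down [ 0. -0. -1.] q6 0.55 F [ 0.41  0.02 -1.54] w 0.133
turn [ 0.02  0.12 -0.07] shift cm [ 2.53  0.01 -0.2 ] len 25.4
```

Emit:
{"method": "carry_out", "body": {"offset": [[0.4,0,-0.1],[0.5,0,0],[0.5,0,0],[0.4,0,0],[0.2,0,0]], "delta_rot": [[0,0,0],[0,0,0],[0,0,0],[0,0,0],[0,0,0]]}}

```text
time: 35.43
tool_pos: [0.6064, -0.0482, 0.0548]
tcp_rot: [0.528, 1.507, -0.529]
wrist_force: [-0.0, -0.8, -1.3]
width: 0.132
```

Emit:
{"method": "carry_out", "body": {"offset": [[0,0,0],[0,0,0],[0,0,0],[0.2,0,0],[0,0,0]], "delta_rot": [[0,0,0],[0,0,0],[0,0,0],[0,0,0],[0,0,0]]}}

```text
time: 35.85
tool_pos: [0.6073, -0.0483, 0.054]
tcp_rot: [0.528, 1.505, -0.528]
wrist_force: [-1.0, -0.1, -1.9]
width: 0.131
```

```bash
python3 plan.py 607.6 -47.8 52.2 -38.7
```

```text
t 35.85 p [607.3  -48.3   54.04] psi -38.68 down [ 0.  0. -1.] q6 0.55 F [-1.03 -0.14 -1.91] w 0.131
turn [ 0.02  0.01 -0.01] shift cm [ 0.18  0.06 -0.01] len 1.9
```

Emit:
{"method": "carry_out", "body": {"offset": [[0.15,0.05,0],[0,0,0],[0.1,0,0],[0,0,0],[0.05,0,0]], "delta_rot": [[0,0,0],[0,0,0],[0,0,0],[0,0,0],[0,0,0]]}}

```text
time: 36.27
tool_pos: [0.6076, -0.0479, 0.0522]
tcp_rot: [0.528, 1.506, -0.528]
wrist_force: [-5.7, 0.7, 9.8]
width: 0.131
```

Emit:
{"method": "carry_out", "body": {"offset": [[0,0,0],[0,0,0],[0,0,0],[0,0,0],[0,0,0]], "delta_rot": [[0,0,0],[0,0,0],[0,0,0],[0,0,0],[0,0,0]]}}

```text
time: 36.68
tool_pos: [0.6076, -0.0479, 0.0522]
tcp_rot: [0.528, 1.505, -0.528]
wrist_force: [-3.5, 0.5, 5.3]
width: 0.13
```

```bash
python3 plan.py 607.6 -47.8 52.2 -38.7
```

```text
t 36.68 p [607.63 -47.85  52.17] psi -38.68 down [ 0.  0. -1.] q6 0.56 F [-3.54  0.49  5.26] w 0.13
turn [ 0.02  0.   -0.  ] shift cm [-0.    0.   -0.01] len 0.1
```

Emit:
{"method": "carry_out", "body": {"offset": [[0,0,0],[0,0,0],[0,0,0],[0,0,0],[0,0,0]], "delta_rot": [[0,0,0],[0,0,0],[0,0,0],[0,0,0],[0,0,0]], "fingers": 1}}

```text
time: 37.1
tool_pos: [0.6076, -0.0479, 0.051]
tcp_rot: [0.528, 1.505, -0.528]
wrist_force: [-0.1, 0.9, 0.7]
width: 0.832
```

Emit:
{"method": "carry_out", "body": {"offset": [[0,0,0],[0,0,0],[0,0,0],[-0.5,0,0],[-1.2,0,0]], "delta_rot": [[0,0,0],[0,0,0],[0,0,0],[0,0,0],[0,0,0]]}}

```text
time: 37.52
tool_pos: [0.6059, -0.0477, 0.0667]
tcp_rot: [0.528, 1.509, -0.529]
wrist_force: [0.0, -0.7, -0.0]
width: 0.998
```

Emit:
{"method": "carry_out", "body": {"offset": [[-2,0,0],[-3,0,0],[-3,0,0],[-3,0,0],[-3,0,0]], "delta_rot": [[0,0,0],[0,0,0],[0,0,0],[0,0,0],[0,0,0]]}}

```text
time: 37.93
tool_pos: [0.6076, -0.0479, 0.2109]
tcp_rot: [0.529, 1.504, -0.528]
wrist_force: [0.4, -0.6, -1.0]
width: 1.002
```

Emit:
{"method": "carry_out", "body": {"offset": [[0,-2,0],[0,-3,0],[0,-3,0],[0,-3,0],[0,-2,0]], "delta_rot": [[0,0,0],[0,0,0],[0,0,0],[0,0,0],[0,0,0]]}}

```text
time: 38.35
tool_pos: [0.5249, -0.1509, 0.2096]
tcp_rot: [0.528, 1.504, -0.529]
wrist_force: [-0.2, 0.5, 0.1]
width: 0.995
```

Emit:
{"method": "carry_out", "body": {"offset": [[0,0,0],[0,0,0],[0,0,0],[0,0,0],[0,0,0]], "delta_rot": [[0,0,0],[0,0,0],[0,0,0],[0,0,0],[0,0,0]]}}

```text
time: 38.77
tool_pos: [0.527, -0.1487, 0.2084]
tcp_rot: [0.528, 1.505, -0.527]
wrist_force: [-0.6, -0.2, -0.4]
width: 0.999
```

```bash
python3 plan.py
python3 - <<'E'
from wr import *
im,W=wrist('w11.png'); hsv=cv2.cvtColor(im,cv2.COLOR_RGB2HSV); h=hsv[...,0];s=hsv[...,1]
def part(nm,W,m,z0,z1):
    q=W[m&(W[...,2]>z0)&(W[...,2]<z1)&(np.hypot(W[...,0]-638,W[...,1]+10)<90)]
    r=cv2.minAreaRect(q[:,:2].astype(np.float32)); n=np.c_[q[:,:2]-q[:,:2].mean(0),np.ones(len(q))]
    print(nm,len(q),np.round(r[0],1),np.round(r[1],1),round(r[2],1),'z',np.median(q[:,2]).round(1),'plane slope mm/m',np.round(np.linalg.lstsq(n,q[:,2],rcond=None)[0][:2]*1e3))
part('green',W,(h>40)&(h<85)&(s>120),23,36); part('orange',W,(h<18)&(s>150),23,36)
print('tray',box(W,(638,-10),98,9,18))
im,d=snap('top'); W=world('top',d)*1e3
cv2.imwrite('pics/t11.png',cv2.resize(im[130:275,145:500],None,fx=2.25,fy=2.25,interpolation=cv2.INTER_CUBIC)[...,::-1])
print('top tray',box(W,(638,-10),98,7,20)); print('brack',box(W,(507,-394),60,45,75)); print('yrack',box(W,(493,408),60,45,75)); print('pink',box(W,(453,-5),62,42,75),'wjar',box(W,(529,98),30,35,60),'bjar',box(W,(543,-106),30,35,60))
E
```

```text
t 38.77 p [ 526.99 -148.66  208.35] psi -38.61 down [ 0.  0. -1.] q6 0.35 F [-0.61 -0.2  -0.39] w 0.999
green 2819 [608.3 -46.9] [ 54.7 110.3] 51.0 z 29.6 plane slope mm/m [4. 2.]
orange 23 [625.2 -26.5] [2.7 5.9] 46.8 z 27.8 plane slope mm/m [-642. -793.]
tray (1469, array([604.5, -51.6]), array([ 73.9, 147.4]), 51.1, 'zmed', np.float64(14.5))
top tray (542, array([637.7, -10.5]), array([130.5, 129.7]), 6.3, 'zmed', np.float64(13.3))
brack (102, array([ 504.5, -421.4]), array([52.8, 26.6]), 0.3, 'zmed', np.float64(57.8))
yrack (629, array([492.5, 409.1]), array([55.8, 81. ]), 8.6, 'zmed', np.float64(57.0))
pink (622, array([453.6,  -5.5]), array([79.8, 55.7]), 66.1, 'zmed', np.float64(52.8)) wjar (80, array([529.1,  98.4]), array([24.7, 24.3]), 88.6, 'zmed', np.float64(48.1)) bjar (80, array([ 543.1, -105.9]), array([24.2, 24.5]), 88.6, 'zmed', np.float64(48.3))
```

View pics/w11.png

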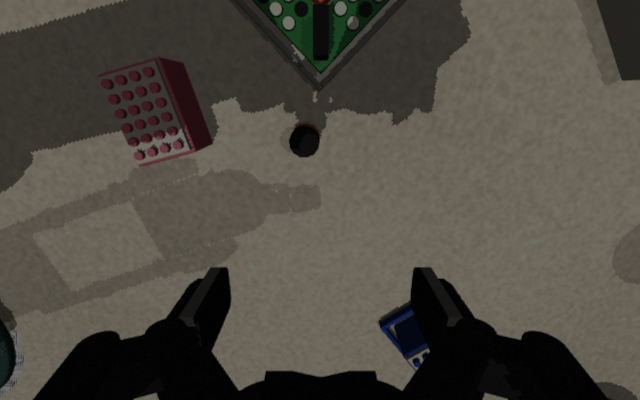

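View pics/t11.png

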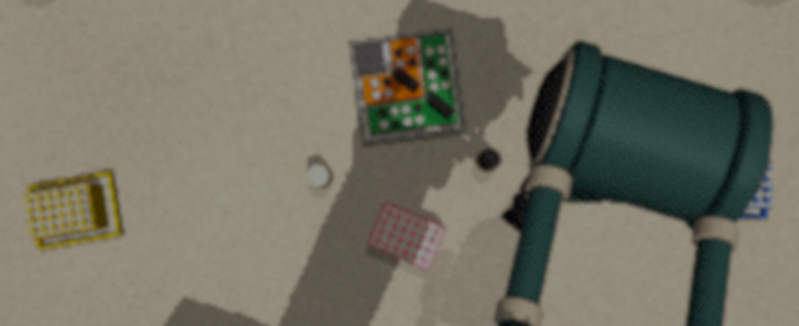

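Run:
```python
from wr import *
z=np.load('pics/top.npz'); im=z['im']; W=world('top',z['d'])*1e3
hsv=cv2.cvtColor(im,cv2.COLOR_RGB2HSV); h=hsv[...,0]; s=hsv[...,1]
for nm,m in(('green',(h>40)&(h<85)&(s>90)),('orange',(h<18)&(s>110))):
    q=W[m&(W[...,2]>15)&(W[...,2]<40)&(np.hypot(W[...,0]-638,W[...,1]+10)<95)]; r=cv2.minAreaRect(q[:,:2].astype(np.float32))
    n=np.c_[q[:,:2]-q[:,:2].mean(0),np.ones(len(q))]; print(nm,len(q),r,'z',np.median(q[:,2]),np.linalg.lstsq(n,q[:,2],rcond=None)[0]*[1e3,1e3,1])
```

```text
green 408 ((637.6476440429688, -9.700641632080078), (106.97654724121094, 105.47565460205078), 6.988433361053467) z 27.69298564698764 [-5.2 -2.4 27.6]
orange 318 ((655.1688842773438, 10.550151824951172), (72.6396713256836, 70.95537567138672), 5.878261566162109) z 27.977601233882687 [  4.1 -17.   27.8]
```

```bash
python3 -c "
from workcell import *
print(finish_job(), read_state()['time'])"
```

```text
the job is handed in; nothing more can be done
the job is handed in; nothing more can be done
```

The job is handed in, with about 39 s of the 112 s used. I placed the blue rack, then the yellow rack, then the orange L around the post, then the green L around the orange one. Each piece was lowered until the wrist force showed contact, then let go.

My last checks, all against sizes and heights from the task:
- **Tip racks:** both tops read 4 mm higher than on the bench, so they sit on the nest floors. In plan each was within about 1.5 mm of its nest centre. After the green block went in, the arm partly hid the blue rack, so its full check dates from just after it was placed. The yellow rack was checked again at the end.
- **L blocks:** the top surfaces read about 28 mm, against 29 mm expected less the camera's 1 mm bias. Tilt fitted to the orange top was at most 1°, which is noise level. Green's centre was within 1 mm of the tray centre, and orange's within about 2 mm of its spot.
- **Pink rack and jars:** the two jars and the pink rack measured within about 0.2 mm of where they started.

The wrist and top cameras disagreed by about 1–2 mm, which is within their calibration. The last wrist picture was also cut off at its top edge. It showed only part of the tray, so the final block checks rest on the top camera alone. No check failed.

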